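Back off a freewheel with its four-prong remover

TASK

The freewheel on this child's wheel has already been cracked loose on its thread. Take the four-prong remover from the bench, set it over the axle and turn it on the freewheel until you feel its prongs drop fully home into the four notches of the core, then unscrew the core anticlockwise (seen from above) a good quarter turn with it. Leave the remover standing fully home in the notches, upright and let go, and do not disturb the carton, the bottle or the spanner.

Things in the scene. Friction and masses are not known exactly. Their poses are not given: they have to be found in the camera images.
- remover: Steel freewheel remover, about 0.2 kg, 47 mm tall, loose, standing on its prongs. Origin: centre of its foot (plane of the prong tips), z up its axis. Four prongs 5 mm long, 5 mm radial by 7 mm tangential (6 mm in the last 2 mm), centred 17.3 mm from the axis on the tool's +x, +y, -x, -y. Above them a round skirt, 40 mm diameter, 5 to 17 mm above the foot. A 12 mm bore runs right through.
- remover_top (a point): Centre of the top of the remover, 47 mm above its foot. Below it the hexagon by which it is gripped: 30 mm tall (17 to 47 mm above the foot), 25 mm across flats. One pair of flats faces the tool's +x and -x, the others follow every 60 degrees.
- wheel: Small bicycle wheel, tyre 400 mm across, lying flat and held fast, freewheel side up, on two timber bearers (310 mm along this body's x, 165 mm either side of the axle) with two wooden cleats over the tyre. Origin: on the axle line at bench level, z up. Tyre top is 117 mm, cleats up to 133 mm above the bench.
- face (a point): Centre of the freewheel face, on the axle line, 145 mm above the bench, z up. Freewheel 72 mm across the teeth; the steel core flush inside it, 42 mm across, has four notches 90 degrees apart, 9.5 mm wide, 5.5 mm deep. Their angle differs every time, has nothing to do with any reported yaw, and must be felt. The 10 mm axle stands up 23 mm above the face, its last 3 mm tapered.
- core (a joint): Unscrewing angle of the core on its thread, rad: 0 at the start (screwed home, cannot go clockwise), grows anticlockwise seen from above; a quarter turn is 1.57. Turning it takes 0.25 N m; it stays where left. Only the remover's prongs in the notches can drive it. With the prongs fully home the skirt rests on the face and the foot is 5 mm below it; prongs have about 1.25 mm of play each side.
- carton: Bystander: small closed cardboard carton with a strip of pale tape, 75 x 55 x 50 mm. Origin: centre of its underside.
- lube: Bystander: white bottle with a black cap, 52 mm diameter, 150 mm tall. Origin: centre of its underside.
- spanner: Bystander: steel spanner 160 mm long lying flat on the bench. Origin: middle of its length, on the underside.
Mind the look-alikes: they are no part of the job. There is more than one size of the remover; the job needs the largest.

How it is judged:
By the outcome, as a careful person would: the job done as asked, in the order asked, and still so for the second after the job is handed in, with the robot touching nothing.
It also fails if it takes over 72 s, if anything falls off the work surface, if the arm or the gripper's body presses on something with over 40 N, if the wrist force passes 120 N, or if a joint passes its speed limit or range.

ROBOT

A 6-joint arm with a two-finger parallel gripper is mounted at the origin on the work surface. World frame = base frame: x ahead of the robot, y to its left, z up, the work surface at z = 0. Lengths are in m, angles in degrees, forces in N, time in s.
With the tool pointing down it reaches from about 0.3 to 0.75 m from the base axis. Payload 8.5 kg.
Tool frame: the origin (TCP) lies midway between the tips of the shut fingers; the grasp point (between the pads) lies env.tcp_to_grasp behind it (env.tcp_to_grasp is the distance from the TCP to the grasp point, in m); z points along the fingers, y is the line along which they close (so a half turn about z gives the same grasp; the last joint's range is limited). The gripper opens to 85 mm and grips with 20 to 120 N. Pads are 22 mm wide; open, the fingers measure 114 mm over their backs; the gripper's body (76 mm by 85 mm) begins 54 mm behind the grasp point. The pads swing forward as they close: fully open they stand 13 mm farther back than shut.
Start: joints at [56.018, 21.807, 74.336, -0, 83.858, -12.336], TCP at [0.203, 0.511, 0.231] pointing down, gripper open.
Joint ranges: [-178.18, 178.18], [-50.72, 133.34], [12.68, 142.11], [-81.47, 261.47], [9.98, 163.14], [-165.26, 165.26]. Speed limits (degrees/s): [136.94, 136.94, 180, 180, 180, 180].

INTERFACE

Orientations are given as a 3x3 rotation matrix whose columns are the frame's x, y, z axes.
In Python, from rig import observe, optics, job, env gives the robot as it stands. The module is installed in compiled form; this text tells all that it offers.
- The arm moves only by the shell command python3 -m jog 'ROWS' [FORCE]. ROWS is JSON, a list of rows, each a list of 7 numbers: the turn, a rotation vector about the tool's x, y, z in rad, then the shift along the tool's x, y, z in m, then the opening in per cent of the stroke, from 0 (shut) to 100 (fully open). A call has 1 to 10 rows; each row shifts and turns the commanded pose from where the row before left it, along the tool's axes as they then stand; what a row does not reach is not made up. A row lasts 1/8 s, in which the tool goes at most 62.5 mm and 10.7 degrees, less where a joint would pass 70% of its speed; a pose out of reach is approached as far as the arm can. A call is refused whole if a number of a shift passes 0.0625 or a number of a turn 0.188, either way. A call with a gripper value outside its range is refused whole. The fingers move at their own pace and stop on an object; FORCE is the grip in N (left out, the last holds). Time passes only in rows, so rows that do not move let the fingers close. It gives the time, the measured TCP pose, the force, the opening and the grip force at its end, in the units of the state.
- observe(): the state, without advancing time (a new reading comes with each control period).
- optics.get_image(name): name is "scene" or "top" or "wrist"; returns a dict with "pixels" (420x560x3 uint8, red, green, blue), "mtx" (3x3 intrinsics, pixels), "dist_coeffs" ([k1, k2, p1, p2, k3] as OpenCV has them; the pictures are not rectified), "rvec" (rotation vector, rad) and "tvec" (3), from world to camera coordinates, as OpenCV has them. Camera axes: x right, y down, z forward; pixel columns grow to the right and rows downward; lengths in m; the calibration is good to about 2 mm. A picture is of the moment at which its call begins. There is no depth.
- job.close_job(): hands the job in; it is judged then, once.
The state is a dict: "time_s": time; "q": joint angles; "qvel": joint speeds; "joint_efforts": joint torques, N m; "position": TCP position; "tool_rot": TCP orientation; "ft_force": force on the tool from outside, world axes, zero at the start; "wrist_torque": the same for the moment, N m; "grip_width": finger opening in m; "gripper_force": force on a finger pad.
Only numpy, scipy, OpenCV 4.12 (cv2) and the standard library are available. Lean on these libraries where they do the work, as an engineer would, in place of code of your own. Each camera call takes 0.05 s, during which the arm holds its last target. There are 200 camera calls.

## Working session

There is one attempt and no reset: what is moved stays moved. The work goes in short steps, Python scripts to look and compute and a shell command to move; the robot and the scene stay as the last step left them, time stands still between calls to the robot, and variables do not carry over. Pictures are saved under pics/ and viewed, at most 10 in all, crops included, and the job is handed in when it is done.

```bash
mkdir -p pics
cat > h.py <<'E'
import numpy as np, cv2
from rig import observe, optics, job, env
def shot(n,f):
    d=optics.get_image(n); cv2.imwrite('pics/'+f,d['pixels'][:,:,::-1]); 
    np.savez('pics/'+f[:-4]+'.npz',**{k:np.array(v) for k,v in d.items()}); return d
def load(f): return dict(np.load('pics/'+f+'.npz'))
def ray(d,uv):
    p=cv2.undistortPoints(np.array([[uv]],float),d['mtx'],d['dist_coeffs'])[0,0]
    R=cv2.Rodrigues(np.array(d['rvec'],float))[0]; t=np.array(d['tvec'],float).ravel()
    return -R.T@t, R.T@np.array([p[0],p[1],1])
def plane(d,uv,z):
    c,r=ray(d,uv); return c+r*(z-c[2])/r[2]
def proj(d,P): return cv2.projectPoints(np.array(P,float).reshape(-1,3),np.array(d['rvec'],float),np.array(d['tvec'],float),np.array(d['mtx'],float),np.array(d['dist_coeffs'],float))[0][:,0]
E
python3 - <<'E'
from h import *
for n in ('top','scene'): shot(n,n+'0.png')
s=observe(); print(s, env.tcp_to_grasp)
E
```

```text
{'time_s': 0.1, 'q': array([ 5.60203744e+01,  2.18394842e+01,  7.43776137e+01, -6.77238120e-04,
        8.38593799e+01, -1.23364613e+01]), 'qvel': array([ 0.04970791, -0.14399387, -0.14406307,  0.02777126,  0.03929596,
       -0.03868323]), 'joint_efforts': array([ 3.90791785e-03, -4.49218941e+01, -2.31653613e+01, -1.50811120e-04,
        3.67958783e-03, -3.66203187e-05]), 'position': array([0.20272004, 0.51100518, 0.23076792]), 'tool_rot': array([[-9.29499260e-01,  3.68823241e-01, -7.36265998e-04],
       [ 3.68823874e-01,  9.29498634e-01, -1.11342443e-03],
       [ 2.73701431e-04, -1.30647967e-03, -9.99999109e-01]]), 'ft_force': array([-0.47304093,  0.05174382,  0.57525232]), 'wrist_torque': array([-0.04604745, -0.0103367 ,  0.05801515]), 'gripper_force': 0.0, 'grip_width': 0.08559965632934605} 0.0187
```

View pics/top0.png

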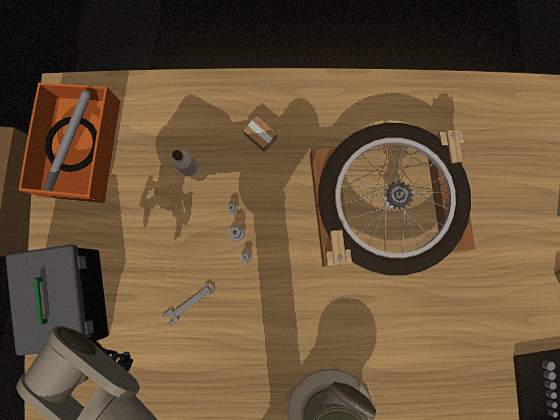

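View pics/scene0.png

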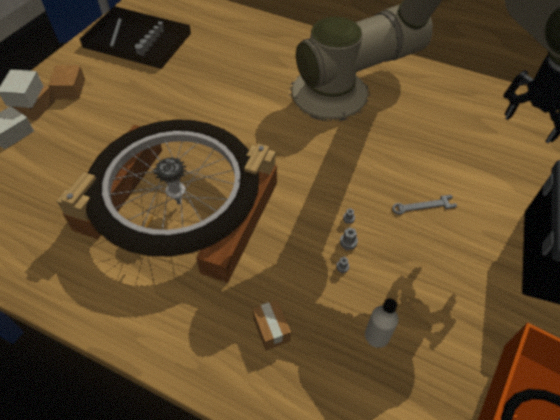

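The top view shows three removers in a row; the largest is the middle one at about (237,232), with the freewheel axle at (400,195). In the scene view they are at (349,238) and (171,170). I'll enlarge both regions to get precise pixels.

Run:
```python
from h import *
t=load('top0'); s=load('scene0')
def crop(d,u,v,w,h): return cv2.resize(d['pixels'][v:v+h,u:u+w,::-1],(400,300),interpolation=cv2.INTER_CUBIC)
im=np.vstack([np.hstack([crop(t,200,195,80,60),crop(t,360,165,80,60)]),np.hstack([crop(s,310,205,80,60),crop(s,130,140,80,60)])])
cv2.imwrite('pics/c0.png',im)
for n,d,a,b in (('top',t,(237,232),(400,195)),('scene',s,(349,238),(171,170))):
    print(n,plane(d,a,0.03),plane(d,b,.145))
```

```text
top [0.47844506 0.24495452 0.03      ] [ 0.56082374 -0.16694608  0.145     ]
scene [0.48140645 0.25276661 0.03      ] [ 0.56863619 -0.15253491  0.145     ]
```

View pics/c0.png

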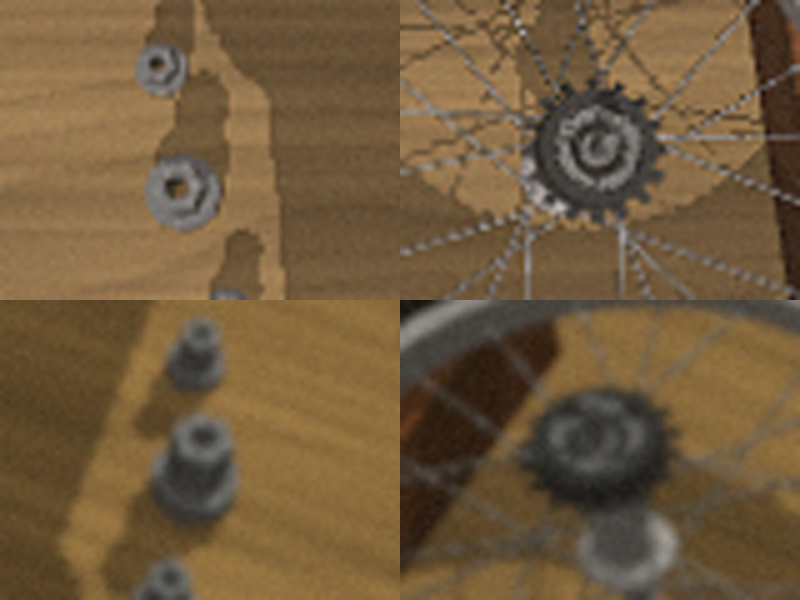

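The crops show the remover bore at top pixel (235.6,232.4) and scene pixel (350.6,232.4). The core centre is at top (399.6,194) and scene (168,167.6).

Run:
```python
from h import *
t=load('top0'); s=load('scene0')
print(plane(t,(235.6,232.4),.047),plane(s,(350.6,232.4),.047))
print(plane(t,(399.6,194),.148),plane(s,(168,167.6),.148))
o=observe(); R=o['tool_rot']; print(R.T@(np.array([.48,.248,.2])-o['position']))
```

```text
[0.47605825 0.24690955 0.047     ] [0.47697575 0.25265454 0.047     ]
[ 0.56284227 -0.16529901  0.148     ] [ 0.56770997 -0.1604213   0.148     ]
[-0.35474253 -0.14215546  0.03085658]
```

```bash
python3 -m jog '[[0,0,0,-0.05,-0.02,0,100],[0,0,0,-0.05,-0.02,0,100],[0,0,0,-0.05,-0.02,0,100],[0,0,0,-0.05,-0.02,0,100],[0,0,0,-0.05,-0.02,0,100],[0,0,0,-0.05,-0.02,0,100],[0,0,0,-0.045,-0.02,0,100],[0,0,0,0,0,0,100],[0,0,0,0,0,0,100]]'
python3 - <<'E'
from h import *
d=shot('wrist','w1.png')
for p in ([.4765,.249,.047],): print(proj(d,p))
E
```

```text
time_s: 1.23
position: [0.4714, 0.254, 0.231]
tool_rot: [[-0.929, 0.369, -0.001], [0.369, 0.929, 0.0], [0.001, -0.0, -1.0]]
ft_force: [0.3, 0.5, -0.3]
grip_width: 0.086
gripper_force: 0.0
[[276.54696163 195.14046997]]
```

View pics/w1.png

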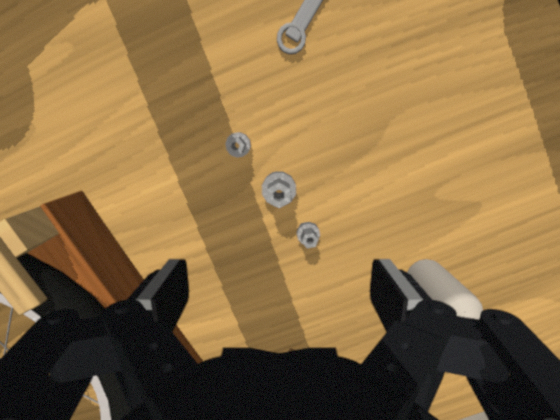

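The remover is at about (279,190) in the wrist image, with the smaller ones at (238,144) and (309,236). I'll enlarge it to see the hexagon.

Run:
```python
from h import *
d=load('w1')
c=d['pixels'][160:220,240:320,::-1]; im=cv2.resize(c,(800,600),interpolation=cv2.INTER_CUBIC)
cv2.imwrite('pics/w1c.png',im)
```

```text
(no output)
```

View pics/w1c.png

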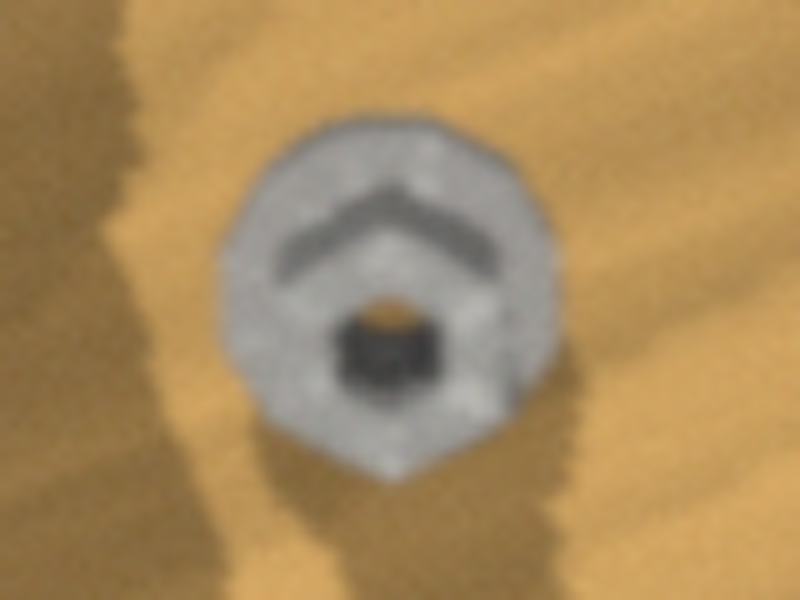

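The hexagon has a pair of flats facing left and right in the image, so it already lines up with the gripper's closing axis. The hexagon top centre is at about pixel (278.4,195.4).

Run:
```python
from h import *
d=load('w1')
p=plane(d,(278.4,195.4),.047); print(p)
l=plane(d,(240+27.5,160+28.5),.047)-plane(d,(240+26.5,160+41.5),.047)
r=plane(d,(240+49.8,160+27.8),.047)-plane(d,(240+51.5,160+40),.047)
o=observe();R=o['tool_rot']
print(R.T@l,R.T@r, R.T@(np.array([p[0],p[1],.021])-o['position']),o['q'])
```

```text
[0.4775107  0.25076494 0.047     ]
[1.44722208e-02 1.24167226e-03 9.15232882e-06] [ 1.35574467e-02 -1.97526198e-03  9.08633054e-06] [-0.00740991 -0.0010454   0.21020244] [ 1.56883565e+01  2.03634503e+01  7.66267362e+01  1.51024873e-02
  8.30449498e+01 -5.27178573e+01]
```

```bash
python3 -m jog '[[0,0,0,-0.0074,-0.001,0.04,100],[0,0,0,0,0,0.05,100],[0,0,0,0,0,0.05,100],[0,0,0,0,0,0.05,100],[0,0,0,0,0,0.02,100],[0,0,0,0,0,0,100]]' && python3 -m jog '[[0,0,0,0,0,0,25],[0,0,0,0,0,0,20],[0,0,0,0,0,0,15],[0,0,0,0,0,0,15],[0,0,0,0,0,0,15]]' 60
```

```text
time_s: 2.02
position: [0.4771, 0.2509, 0.0204]
tool_rot: [[-0.93, 0.367, -0.003], [0.367, 0.93, -0.001], [0.002, -0.002, -1.0]]
ft_force: [0.1, 0.3, -0.2]
grip_width: 0.0854
gripper_force: 0.0
time_s: 2.65
position: [0.4787, 0.2502, 0.0221]
tool_rot: [[-0.929, 0.369, 0.001], [0.369, 0.929, 0.0], [-0.001, 0.001, -1.0]]
ft_force: [-0.7, -1.1, 5.9]
grip_width: 0.0237
gripper_force: 58.7
```

```bash
python3 -m jog '[[0,0,0,0,0,-0.02,15],[0,0,0,0,0,-0.06,15],[0,0,0,0,0,-0.06,15],[0,0,0,0,0,-0.06,15],[0,0,0,0,0,0,15]]' && python3 -m jog '[[0,0,0,-0.029,-0.044,0,15],[0,0,0,-0.029,-0.044,0,15],[0,0,0,-0.029,-0.044,0,15],[0,0,0,-0.029,-0.044,0,15],[0,0,0,-0.029,-0.044,0,15],[0,0,0,-0.029,-0.044,0,15],[0,0,0,-0.01,-0.03,0,15],[0,0,0,0,0,0,15],[0,0,0,0,0,0,15]]'
python3 - <<'E'
from h import *
d=shot('wrist','w2.png'); print(proj(d,[.565,-.163,.148]),proj(d,[.565,-.163,.168]),observe()['q'])
E
```

```text
time_s: 3.28
position: [0.4797, 0.2505, 0.2257]
tool_rot: [[-0.929, 0.369, 0.009], [0.369, 0.929, 0.002], [-0.007, 0.005, -1.0]]
ft_force: [0.7, 0.2, -2.7]
grip_width: 0.0239
gripper_force: 59.7
time_s: 4.4
position: [0.5405, -0.0903, 0.2203]
tool_rot: [[-0.93, 0.369, -0.002], [0.369, 0.93, 0.001], [0.002, 0.0, -1.0]]
ft_force: [0.2, -0.5, -1.5]
grip_width: 0.0241
gripper_force: 59.8
[[204.13979484 281.02060433]] [[197.7792797  294.54243992]] [-2.18354602e+01  2.21112343e+01  7.56812194e+01  1.43466273e-02
  8.22983386e+01 -9.02399632e+01]
```

View pics/w2.png

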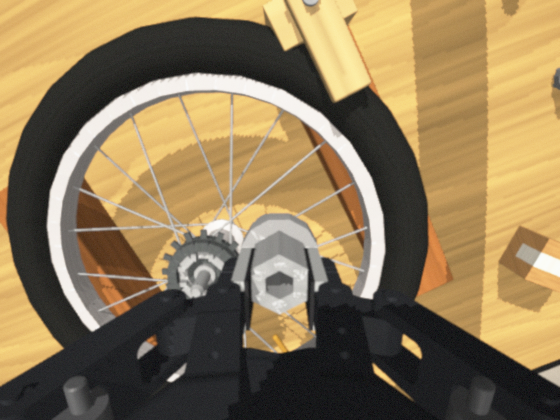

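The wrist view shows the freewheel with the axle stub at about (203,277), and the gripped remover with its hexagon top at about (279,285). I'll zoom in on both.

Run:
```python
from h import *
d=load('w2'); print(proj(d,[[.5405,-.0903,.246],[.5405,-.0903,.2]]))
cv2.imwrite('pics/w2c.png',cv2.resize(d['pixels'][210:330,160:320,::-1],(800,600),interpolation=cv2.INTER_CUBIC))
```

```text
[[279.61639976 289.38123461]
 [279.37204836 247.9049509 ]]
```

View pics/w2c.png

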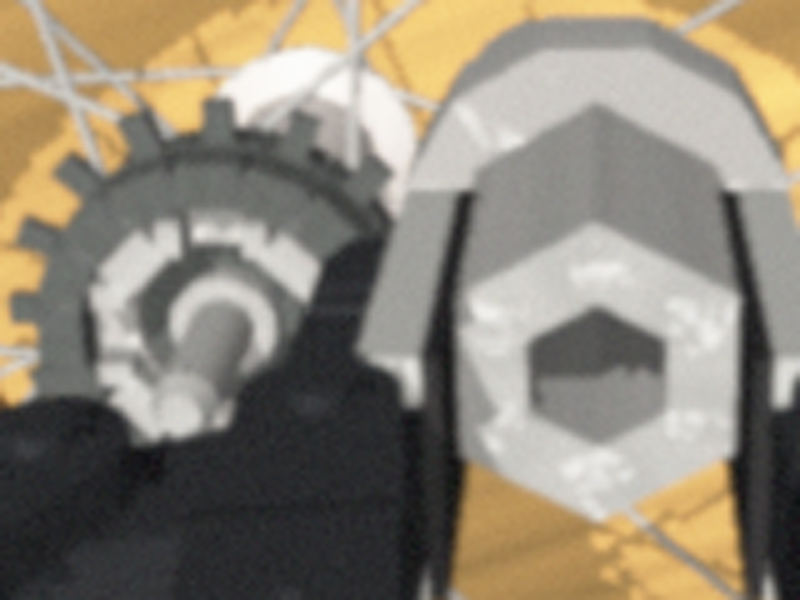

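The zoom puts the axle tip at (196.6,292.4) and the remover's top centre at (279.7,284).

Run:
```python
from h import *
d=load('w2'); o=observe(); R=o['tool_rot']
a=plane(d,(196.6,292.4),.168); r=plane(d,(279.7,284),o['position'][2]+.0255)
print(a,r,o['position'],R.T@(a-r), R.T@(a-o['position']))
s=load('scene0');t=load('top0')
print(proj(s,[a]),proj(t,[a]),)
```

```text
[ 0.56312184 -0.16302496  0.168     ] [ 0.53806936 -0.08930101  0.24608711] [ 0.54067332 -0.08999183  0.22058711] [-0.05055372 -0.0593465   0.07799204] [-0.04783792 -0.05965616  0.05249623]
[[166.55673638 159.67256704]] [[400.59084975 192.59506067]]
```

```bash
python3 -m jog '[[0,0,0,-0.0255,-0.0297,0,15],[0,0,0,-0.025,-0.0296,0,15],[0,0,0.164,0,-0.00044,0,15],[0,0,0.164,0,-0.00044,0,15],[0,0,0.164,0,-0.00044,0,15],[0,0,0.164,0,-0.00044,0,15],[0,0,0.164,0,-0.00044,0,15],[0,0,0.164,0,-0.00044,0,15],[0,0,0.164,0,-0.00044,0,15],[0,0,0.164,0,-0.00044,0,15]]' && python3 -m jog '[[0,0,0,0,0,0.015,15],[0,0,0,0,0,0.012,15],[0,0,0,0,0,0,15],[0,0,0,0,0,0,15]]'
python3 - <<'E'
from h import *
o=observe(); print(o['q']); c=np.array([*(o['position']+o['tool_rot']@[.0027,0,0])]);print(c)
E
```

```text
time_s: 5.7
position: [0.5634, -0.1652, 0.2211]
tool_rot: [[0.122, 0.992, -0.0], [0.992, -0.122, 0.0], [0.0, -0.001, -1.0]]
ft_force: [-0.3, 0.5, -2.3]
grip_width: 0.0239
gripper_force: 59.8
time_s: 6.2
position: [0.5635, -0.1667, 0.1944]
tool_rot: [[0.118, 0.993, 0.0], [0.993, -0.118, -0.0], [-0.0, 0.0, -1.0]]
ft_force: [-0.2, -0.7, -2.4]
grip_width: 0.024
gripper_force: 59.8
[-2.80091344e+01  2.71535418e+01  7.17600847e+01 -8.64088502e-04
  8.10758887e+01 -2.12435103e+01]
[ 0.56382826 -0.16397381  0.19439333]
```

```bash
python3 -m jog '[[0,0,0,0.0009,-0.0008,0,15],[0,0,0,0,0,0.003,15],[0,0,0,0,0,0.003,15],[0,0,0,0,0,0.002,15],[0,0,0,0,0,0,15]]'
```

```text
time_s: 6.82
position: [0.5626, -0.1656, 0.1861]
tool_rot: [[0.119, 0.993, -0.0], [0.993, -0.119, 0.0], [0.0, -0.0, -1.0]]
ft_force: [-0.5, -0.2, -1.8]
grip_width: 0.0237
gripper_force: 59.8
```

```bash
python3 -m jog '[[0,0,0,0,0,0.003,15],[0,0,0,0,0,0.002,15],[0,0,0,0,0,0,15]]'; python3 -m jog '[[0,0,0,0,0,0.003,15],[0,0,0,0,0,0.003,15],[0,0,0,0,0,0,15]]'
```

```text
time_s: 7.2
position: [0.5626, -0.1656, 0.1811]
tool_rot: [[0.119, 0.993, -0.0], [0.993, -0.119, 0.0], [0.0, -0.0, -1.0]]
ft_force: [-0.3, -0.5, -2.7]
grip_width: 0.0239
gripper_force: 59.8
time_s: 7.58
position: [0.5626, -0.1656, 0.175]
tool_rot: [[0.119, 0.993, -0.001], [0.993, -0.119, 0.0], [0.0, -0.001, -1.0]]
ft_force: [-0.3, -0.4, -2.7]
grip_width: 0.0235
gripper_force: 59.8
```

```bash
python3 -m jog '[[0,0,0,0,0,0.003,15],[0,0,0,0,0,0.003,15],[0,0,0,0,0,0,15]]'; python3 -m jog '[[0,0,0,0,0,0.001,15],[0,0,0,0,0,0.001,15],[0,0,0,0,0,0.001,15],[0,0,0,0,0,0,15]]'
```

```text
time_s: 7.95
position: [0.5626, -0.1656, 0.169]
tool_rot: [[0.119, 0.993, -0.001], [0.993, -0.119, 0.0], [0.0, -0.001, -1.0]]
ft_force: [0.4, -0.5, -1.9]
grip_width: 0.0242
gripper_force: 59.8
time_s: 8.45
position: [0.5628, -0.1657, 0.1671]
tool_rot: [[0.119, 0.993, 0.001], [0.993, -0.119, -0.0], [-0.0, 0.001, -1.0]]
ft_force: [-1.4, 1.3, 4.3]
grip_width: 0.024
gripper_force: 60.6
```

```bash
python3 -m jog '[[0,0,0,0,0,0.0015,15],[0,0,0.05,0,-0.00013,0,15],[0,0,0.05,0,-0.00013,0,15],[0,0,0.05,0,-0.00013,0,15],[0,0,0.05,0,-0.00013,0,15]]' 90; for i in 1; do python3 -m jog '[[0,0,0.05,0,-0.00013,0,15],[0,0,0.05,0,-0.00013,0,15],[0,0,0.05,0,-0.00013,0,15],[0,0,0.05,0,-0.00013,0,15]]';  python3 -m jog '[[0,0,0.05,0,-0.00013,0,15],[0,0,0.05,0,-0.00013,0,15],[0,0,0.05,0,-0.00013,0,15],[0,0,0.05,0,-0.00013,0,15]]'; done;python3 -c "
from h import *;print(observe()['wrist_torque'])"
```

```text
time_s: 9.07
position: [0.5626, -0.1661, 0.1671]
tool_rot: [[0.315, 0.949, 0.003], [0.949, -0.315, -0.002], [-0.001, 0.003, -1.0]]
ft_force: [-4.8, -0.5, 13.0]
grip_width: 0.0234
gripper_force: 90.1
time_s: 9.57
position: [0.5621, -0.166, 0.167]
tool_rot: [[0.497, 0.868, 0.003], [0.868, -0.497, -0.002], [-0.001, 0.004, -1.0]]
ft_force: [-4.4, -0.7, 13.8]
grip_width: 0.0232
gripper_force: 90.1
time_s: 10.07
position: [0.5617, -0.1656, 0.1669]
tool_rot: [[0.66, 0.752, 0.003], [0.752, -0.66, -0.002], [0.0, 0.004, -1.0]]
ft_force: [-3.0, 0.3, 11.1]
grip_width: 0.0231
gripper_force: 89.8
[0.00217513 0.61934392 0.17638226]
```

```bash
python3 -m jog '[[0,0,0.05,0,-0.00013,0,15],[0,0,0.05,0,-0.00013,0,15],[0,0,0.05,0,-0.00013,0,15],[0,0,0.05,0,-0.00013,0,15]]';  python3 -m jog '[[0,0,0.05,0,-0.00013,0,15],[0,0,0.05,0,-0.00013,0,15],[0,0,0.05,0,-0.00013,0,15],[0,0,0.05,0,-0.00013,0,15]]';python3 -c "
from h import *;print(observe()['wrist_torque'])"
```

```text
time_s: 10.58
position: [0.5609, -0.1647, 0.1647]
tool_rot: [[0.796, 0.605, -0.0], [0.605, -0.796, 0.0], [-0.0, -0.0, -1.0]]
ft_force: [-1.0, 0.4, -2.8]
grip_width: 0.0231
gripper_force: 88.5
time_s: 11.08
position: [0.5604, -0.1642, 0.1648]
tool_rot: [[0.899, 0.438, -0.001], [0.438, -0.899, -0.001], [-0.001, 0.0, -1.0]]
ft_force: [-1.3, -0.4, 1.0]
grip_width: 0.0234
gripper_force: 90.3
[0.01512124 0.30239842 1.92021737]
```

```bash
python3 -m jog '[[0,0,-0.06,0,0.00016,0,15],[0,0,-0.06,0,0.00016,0.001,15],[0,0,0,0,0,0.001,15],[0,0,0,0,0,0.001,15],[0,0,0,0,0,0,15]]';python3 -c "
from h import *;print(observe()['wrist_torque'])"
```

```text
time_s: 11.7
position: [0.5606, -0.1645, 0.1622]
tool_rot: [[0.841, 0.54, -0.0], [0.54, -0.841, -0.0], [-0.0, 0.0, -1.0]]
ft_force: [-4.7, 0.3, 4.9]
grip_width: 0.0235
gripper_force: 89.5
[0.15042541 0.62746039 0.15604564]
```

```bash
python3 -m jog '[[0,0,0,0,0,0.001,15],[0,0,0,0,0,0,15]]'; python3 -m jog '[[0,0,0,0,0,-0.0005,50],[0,0,0,0,0,0,50],[0,0,0,0.0027,0,0,50],[0,0,0,0,0,0,50]]';  python3 -m jog '[[0,0,0,0,0,0,25],[0,0,0,0,0,0,15],[0,0,0,0,0,0,15],[0,0,0,0,0,0,15]]' 110; python3 -c "
from h import *;o=observe();print(o['wrist_torque'],o['q'])"
```

```text
time_s: 11.95
position: [0.5606, -0.1645, 0.1622]
tool_rot: [[0.841, 0.54, 0.001], [0.54, -0.841, -0.001], [0.0, 0.001, -1.0]]
ft_force: [-5.2, 1.4, 12.1]
grip_width: 0.0231
gripper_force: 90.3
time_s: 12.45
position: [0.5632, -0.163, 0.1611]
tool_rot: [[0.841, 0.541, -0.0], [0.541, -0.841, 0.0], [0.0, -0.0, -1.0]]
ft_force: [0.8, -0.3, 0.8]
grip_width: 0.0429
gripper_force: 0.0
time_s: 12.95
position: [0.5631, -0.163, 0.1616]
tool_rot: [[0.841, 0.541, 0.0], [0.541, -0.841, -0.0], [0.0, 0.0, -1.0]]
ft_force: [-0.9, 0.7, 4.0]
grip_width: 0.0228
gripper_force: 108.3
[0.34473744 0.28463784 0.07331476] [-2.77113531e+01  2.86320916e+01  7.49365661e+01  6.46665857e-03
  7.64190717e+01  2.95216290e+01]
```

```bash
R='x'; python3 -m jog '[[0,0,-0.1,0,0,0,15],[0,0,-0.1,0,0,0,15],[0,0,-0.1,0,0,0,15],[0,0,-0.1,0,0,0,15],[0,0,0,0,0,0,15]]'; python3 -c "
from h import *;o=observe();print(o['wrist_torque'],o['q'][5])"
```

```text
time_s: 13.58
position: [0.563, -0.163, 0.1616]
tool_rot: [[0.564, 0.826, 0.0], [0.826, -0.564, 0.0], [0.0, 0.0, -1.0]]
ft_force: [-2.6, 2.3, 5.5]
grip_width: 0.0229
gripper_force: 108.6
[ 0.309455    0.30968722 -0.04030269] 6.588573148883551
```

```bash
python3 -m jog '[[0,0,-0.1,0,0,0,15],[0,0,-0.1,0,0,0,15],[0,0,-0.1,0,0,0,15],[0,0,-0.1,0,0,0,15],[0,0,-0.1,0,0,0,15]]'; python3 -c "
from h import *;o=observe();print(o['wrist_torque'],o['q'][5])";python3 -m jog '[[0,0,-0.13,0,0,0,15],[0,0,-0.13,0,0,0,15],[0,0,-0.13,0,0,0,15],[0,0,-0.13,0,0,0,15],[0,0,-0.13,0,0,0,15],[0,0,-0.13,0,0,0,15],[0,0,-0.13,0,0,0,15],[0,0,-0.13,0,0,0,15]]'; python3 -c "
from h import *;o=observe();print(o['wrist_torque'],o['q'][5])"
```

```text
time_s: 14.2
position: [0.5628, -0.1628, 0.1616]
tool_rot: [[0.097, 0.995, -0.0], [0.995, -0.097, 0.001], [0.0, -0.0, -1.0]]
ft_force: [-2.8, 3.7, 6.1]
grip_width: 0.0233
gripper_force: 108.6
[ 0.44575963  0.50018109 -0.23665538] -22.164318571132913
time_s: 15.2
position: [0.5623, -0.1629, 0.1616]
tool_rot: [[-0.81, 0.587, -0.002], [0.587, 0.81, 0.0], [0.002, -0.001, -1.0]]
ft_force: [-5.8, 3.6, 6.8]
grip_width: 0.0229
gripper_force: 108.8
[ 0.37441952  0.95176314 -0.24862566] -81.80748459392375
```

```bash
python3 -m jog '[[0,0,0.02,0,0,0,15],[0,0,0,0,0,0,40],[0,0,0,0,0,0,60],[0,0,0,0,0,0,60],[0,0,0,0,0,-0.02,60],[0,0,0,0,0,-0.05,60],[0,0,0,0,0,-0.06,60],[0,0,0,0,0,0,60],[0,0,0,0,0,0,60]]'
python3 - <<'E'
from h import *
a=shot('wrist','w3.png');s=shot('scene','s3.png');t=shot('top','t3.png')
P=[.5631,-.163,.187]; ps=proj(s,[P])[0]; pw=proj(a,[P])[0]; pt=proj(t,[P])[0]; print(ps,pw,pt)
def c(d,p,k):
    w,h=(160,120) if k else (80,60); u=int(np.clip(p[0]-w/2,0,560-w)); v=int(np.clip(p[1]-h/2,0,420-h)); print(u,v)
    return cv2.resize(d['pixels'][v:v+h,u:u+w,::-1],(400,300),interpolation=cv2.INTER_CUBIC)
cv2.imwrite('pics/f3.png',np.vstack([np.hstack([c(a,pw,1),c(s,ps,0)]),np.hstack([c(t,pt,0),cv2.resize(t['pixels'][:,:,::-1],(400,300))])]))
E
```

```text
time_s: 16.32
position: [0.5628, -0.163, 0.2905]
tool_rot: [[-0.796, 0.605, -0.001], [0.605, 0.796, 0.0], [0.001, -0.0, -1.0]]
ft_force: [-0.1, -0.4, -0.1]
grip_width: 0.0512
gripper_force: 0.0
[164.97275698 153.64509057] [279.21495744 209.25411559] [402.45057631 191.3374641 ]
199 149
124 123
362 161
```

View pics/f3.png

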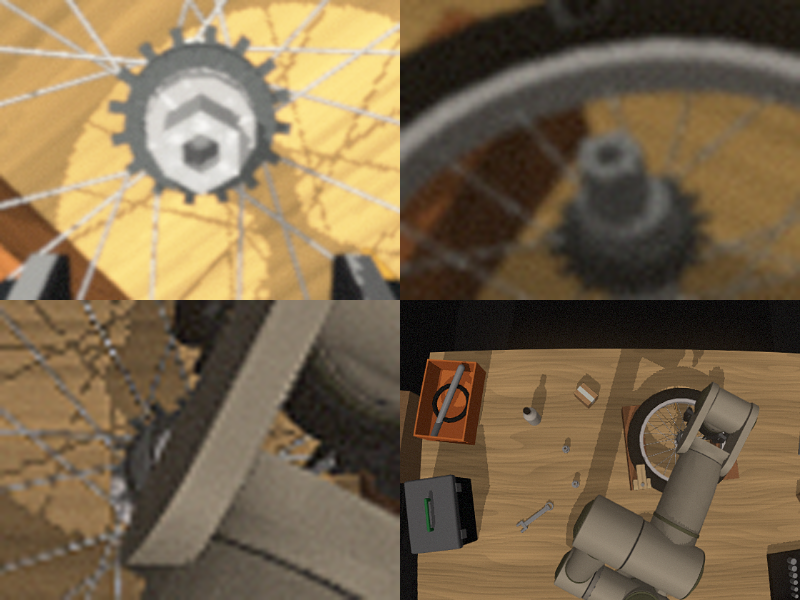

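The remover stands upright on the core with its skirt on the face. In the wrist crop its hexagon is at about (202,150), clear of the gripper, and the carton, bottle and spanner are where they were.

```bash
python3 -c "
from rig import job;print(job.close_job())"
```

```text
the job is handed in; nothing more can be done
None
```

I handed the job in at about 16 s: the largest remover was felt to drop home, the core was unscrewed roughly 100–110° anticlockwise (a little over a quarter turn, judged from the tool's own rotation), and the remover was left standing upright and released in the notches, with the carton, bottle and spanner untouched; no verdict was returned.

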